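# Zero the busbar dial gauge on its setting bar

## Robot

A 6-joint arm with a two-finger parallel gripper is mounted at the origin on the work surface. World frame = base frame: x ahead of the robot, y to its left, z up, the work surface at z = 0. Lengths are in mm, angles in degrees, forces in N, time in s.
With the tool pointing down it reaches from about 425 to 950 mm from the base axis. Payload 14.7 kg.
Tool frame: the origin (TCP) lies midway between the tips of the shut fingers; the grasp point (between the pads) lies 19 mm behind it; z points along the fingers, y is the direction in which the jaws open and shut (so a half turn about z gives the same grasp; the last joint's range is limited). The gripper opens to 85 mm and grips with 20 to 120 N. Pads are 22 mm wide; open, the fingers measure 114 mm over their backs; the gripper's body (76 mm by 85 mm) begins 54 mm behind the grasp point. The pads swing forward as they close: fully open they stand 13 mm farther back than shut.
Start: joints at [66.486, 27.513, 91.461, -0, 61.026, -2.67], TCP at [231.264, 607.461, 231.297] pointing down, gripper open.
Joint ranges: [-157.49, 157.49], [-46.99, 117.5], [13.45, 153.17], [-89.5, 269.5], [5.16, 153.95], [-167.48, 167.48]. Speed limits (degrees/s): [108.29, 108.29, 136.94, 172.46, 172.46, 172.46].

## Interface

Orientations are given as a 3x3 rotation matrix whose columns are the frame's x, y, z axes.
In Python, from bench import env, snapshot, camera_params gives the robot as it stands.
- The arm moves only by the tool drive_tool, never from a script. Its argument "moves" is a list of rows, each an object with "travel": the shift along the tool's x, y, z in m, a list of three; "twist": the turn, a rotation vector about the tool's x, y, z in degrees, a list of three; "gripper": the gripper command: -1 is fully open, 1 is shut, values between are in proportion. A call has 1 to 12 rows; each row is the pose to reach, as a shift and turn from the pose commanded when the call began, along the tool's axes at that moment; what a row does not reach only later rows make up. A row lasts 1/8 s, in which the tool goes at most 62.5 mm and 10.7 degrees, less where a joint would pass 70% of its speed; a pose out of reach is approached as far as the arm can. A call with a gripper value outside its range is refused whole. The fingers move at their own pace and stop on an object; "newtons" is the grip in N (left out, the last holds). Time passes only in rows, so rows that repeat a pose let the fingers close. It gives the time, the measured TCP pose, the force and the opening at its end, in the units of the state.
- env.get_obs(): the state, without advancing time (a new reading comes with each control period).
- snapshot(name): name is "side" or "top"; returns (picture, depth): 384x512x3 uint8, blue, green, red; 384x512 float32, mm along the optical axis (not along the pixel's ray), 0 where there is no reading.
- camera_params(name): a dict with "fx", "fy", "cx", "cy" (pixels), "k1" (the pictures are not rectified: a ray, as slopes to the right and down, at radius r is drawn at 1 + k1 r^2 times it, then the intrinsics apply), "rvec" (rotation vector, rad) and "tvec" (3), from world to camera coordinates, as OpenCV has them. Camera axes: x right, y down, z forward; pixel columns grow to the right and rows downward; lengths in mm; the calibration is good to about 2 mm. A picture is of the moment at which its call begins. camera_params takes no time and is no camera call.
- env.hand_in(): hands the job in, once; it reports no verdict.
The state is a dict: "time_s": time; "q": joint angles; "joint_velocities": joint speeds; "effort": joint torques, N m; "ee_pos": TCP position; "tcp_rot": TCP orientation; "ft_force": force on the tool from outside, world axes, zero at the start; "wrist_torque": the same for the moment, N m; "width": finger opening in mm.
Only numpy, scipy, OpenCV 4.12 (cv2) and the standard library are available. Lean on these libraries where they do the work, as an engineer would, in place of code of your own. Each camera call takes 0.05 s, during which the arm holds its last target. There are 200 camera calls.

## Task

Zero the dial gauge before the busbar links are checked: first slide the steel setting bar flush against the gauge's flat front face, with the spring plunger pressed fully in near the bar's middle, which swings the black pointer. Then turn the bezel by its lugs until the red zero mark stands at the pointer's tip. Leave the bar lying flush and leave the other things on the shelf where they are.

Things in the scene. Friction and masses are not known exactly. Their poses are not given: they have to be found in the camera images.
- gauge: bench dial gauge, bolted down: green block 170 (x) x 150 (y) x 40 mm tall with a bright steel flat front face, a round dial on top facing up. Origin: at shelf level, at the foot of the front face, midway along it. Its y axis points out of the front face (towards the bar), x along the face, z up; the block fills y from -150 mm to 0
- bar: loose bright steel setting bar 180 (x) x 25 (y) x 25 mm tall, about 0.7 kg, with a small blue square in the middle of its top, lying in front of the gauge's front face at up to about 20 degrees to it; origin at centre of underside, x along its length. Flush, its origin is 12.5 mm in front of the face
- plunger (a joint): brass spring plunger, 8 mm thick, sticking 10 mm out of the middle of the gauge's front face, 13 mm above the shelf; 0 = out, 0.010 m = pressed flush with the face. Weak spring (under 0.6 N). Pressing it turns the pointer anticlockwise by 0.15 rad per mm
- dial_center (a point): axis of dial, bezel and pointer, on the dial face 51 mm above the shelf, 85 mm behind the front face
- pointer_tip (a point): tip of the black pointer, 38 mm from the dial axis (it is driven by the plunger only and has a short tail; it is just above the white dial card)
- zero_mark (a point): the red zero wedge on the white dial card, 38 mm from the dial axis; it turns with the bezel (a red flash on the dark rim shows the same direction). Zeroed, it coincides with the pointer's tip seen from above
- lug_a (a point): top centre (81 mm above the shelf) of one of two black upright thumb lugs on the bezel rim, 59 mm from the dial axis, 90 degrees clockwise of the zero mark seen from above. Each lug is 10 mm thick around the dial, 16 mm radially (51 to 67 mm from the axis) and stands 22 mm above the rim. The rim is 108 mm across, its top 59 mm above the shelf
- lug_b (a point): top centre of the other, equal lug across the dial, 90 degrees anticlockwise of the zero mark
- bezel (a joint): angle of the bezel about the dial axis, rad, growing anticlockwise seen from above; turns either way with light friction (about 1 N at a lug) and stays where it is left. Its stops are at -2.5 and 9.0. Read from the zero mark and the pointer how far to turn
- lamp: black rechargeable lamp, upright, base 75 x 110 mm, 183 mm tall with its top handle; origin at centre of underside
- fuse_box: clear round plastic box with white twist cap, 56 mm across, 88 mm tall, three glass fuses inside; origin at centre of underside
- mirror: folded stainless steel mirror lying flat, 90 x 130 x 11 mm; origin at centre of underside
- lug_tin: open square aluminium tin 90 x 90 x 30 mm; origin at centre of underside
- screwdriver: wooden-handled screwdriver lying on the shelf along its own x
- busbar_link: copper strip with two holes, 140 (x) x 30 x 8 mm, lying flat; origin at centre of underside
- tester: yellow voltage tester lying flat, 150 (x) x 45 x 30 mm; origin at centre of underside
Mind the look-alikes: they are no part of the job. Leave any orange look-alike of the gauge alone.

How it is judged (in metres and radians):
On the way, in this order (a step that is already met when the one before it is completed fails the run):
1. the setting bar lies flush against the gauge's front face, plunger pressed in (y of bar in the frame of gauge between 0.0095 and 0.0145 m and x of bar in the frame of gauge between -0.05 and 0.05 m and angle between the x axis of bar and the x axis of gauge, either way round below 0.03 rad and height (world z) of bar below 0.003 m and angle between bar's own z axis and vertical below 0.08 rad and value of joint plunger above 0.0085 m), for 0.2 s.
2. with the bar flush, the zero mark is turned to the pointer's tip (y of bar in the frame of gauge between 0.0095 and 0.0145 m and x of bar in the frame of gauge between -0.05 and 0.05 m and angle between the x axis of bar and the x axis of gauge, either way round below 0.03 rad and height (world z) of bar below 0.003 m and angle between bar's own z axis and vertical below 0.08 rad and horizontal distance between pointer_tip and zero_mark below 0.004 m), for 0.3 s.
At the end, for the whole second after the job is handed in: The bar lies flat and at rest on the shelf, flush along the gauge's front face (gap under 2 mm, within 0.03 rad of parallel, its middle within 50 mm of the plunger), the plunger is pressed in at least 8.5 mm, and the zero mark is within 4 mm of the pointer's tip seen from above (all of step 2 and value of joint plunger above 0.0085 m and linear speed of bar below 0.02 m/s); the robot touches nothing.
It fails at once if another thing on the shelf is moved by more than 15 mm (distance of any of lamp, fuse_box, mirror, lug_tin, screwdriver, busbar_link, tester from where it was at the start of the episode above 0.015 m).
It also fails if it takes over 54 s, if anything falls off the work surface, if the arm or the gripper's body presses on something with over 40 N, if the wrist force passes 120 N, or if a joint passes its speed limit or range.

## Working session

There is one attempt and no reset: what is moved stays moved. The work goes in short steps, Python scripts to look and compute and a tool call to move; the robot and the scene stay as the last step left them, time stands still between calls to the robot, and variables do not carry over. Pictures are saved under pics/ and viewed, about 8 in all and at most 12, crops included, and the job is handed in when it is done.

Besides the shell and the picture viewer there is one more tool, called in YAML: its name, and indented under it one key for each argument. drive_tool: Moves the arm, as the interface text tells. Its arguments: {"type":"object","properties":{"moves":{"type":"array"},"newtons":{"type":"number"}},"required":["moves"]}

```bash
mkdir -p pics; ls; cat > h.py <<'E'
import numpy as np, cv2
from bench import env, snapshot, camera_params
def ray(name,uv):
    p=camera_params(name); u=np.atleast_2d(np.array(uv,float))
    K=np.array([[p['fx'],0,p['cx']],[0,p['fy'],p['cy']],[0,0,1]])
    n=cv2.undistortPoints(u[:,None,:],K,np.array([p['k1'],0,0,0.])).reshape(-1,2)
    R,_=cv2.Rodrigues(np.array(p['rvec'],float)); t=np.array(p['tvec'],float).reshape(3)
    return -R.T@t, np.c_[n,np.ones(len(n))]@R
def onz(name,uv,z):
    c,d=ray(name,uv); return c+d*((z-c[2])/d[:,2])[:,None]
def world(name,uv,depth):
    c,d=ray(name,uv); return c+d*np.array([depth[int(round(v)),int(round(u))] for u,v in np.atleast_2d(uv)])[:,None]
def take(name,tag):
    im,d=snapshot(name); cv2.imwrite(f'pics/{tag}.png',im); np.save(f'pics/{tag}.npy',d); return im,d
E
python3 - <<'E'
from h import *
for n in('top','side'):
    im,d=take(n,n+'0'); p=camera_params(n); print(n,p, ray(n,[[256,192]]))
    cv2.imwrite(f'pics/{n}0b.png',cv2.resize(im,(800,600)))
print(env.get_obs())
E
```

```text
pics
top {'fx': 418.5606715433205, 'fy': 418.5606715433205, 'cx': 253.92352406120816, 'cy': 192.5152254521073, 'k1': -0.10906599787833418, 'rvec': array([ 2.09818529, -2.16118609,  0.12903812]), 'tvec': array([  45.11090153,  564.83650716, 1240.26221903])} (array([ 373.56701955,   -6.01191617, 1311.38750336]), array([[ 0.15097284,  0.02180827, -0.98831054]]))
side {'fx': 353.3609549827219, 'fy': 353.3609549827219, 'cx': 253.49039286180184, 'cy': 194.2738169362618, 'k1': -0.06519602518298483, 'rvec': array([ 2.08695484, -0.64484132,  0.3453245 ]), 'tvec': array([-437.52963102,  220.34168084, 1077.81849682])} (array([ -75.39702236, -882.42182201,  785.69864673]), array([[ 0.47710382,  0.68279624, -0.55340138]]))
{'time_s': 0.1, 'q': array([ 6.64872890e+01,  2.75455727e+01,  9.14907472e+01,  7.27140121e-04,
        6.10238122e+01, -2.66726638e+00]), 'joint_velocities': array([-0.04542669,  0.0423005 , -0.1849825 , -0.05467328, -0.02325124,
       -0.14548913]), 'effort': array([ 9.38854573e-04, -9.52240276e+01, -4.31046402e+01, -9.70639735e-05,
        5.09512538e-03, -3.30488831e-05]), 'ee_pos': array([231.10587487, 607.14406613, 230.74040894]), 'tcp_rot': array([[-9.34541523e-01,  3.55853842e-01, -4.28881981e-04],
       [ 3.55854096e-01,  9.34541034e-01, -9.57934185e-04],
       [ 5.99232492e-05, -1.04784868e-03, -9.99999449e-01]]), 'ft_force': array([-0.42063465, -0.13352187, -0.32862174]), 'wrist_torque': array([-0.032623  , -0.04734881, -0.01298465]), 'width': 85.36333692055935}
```

View pics/top0b.png

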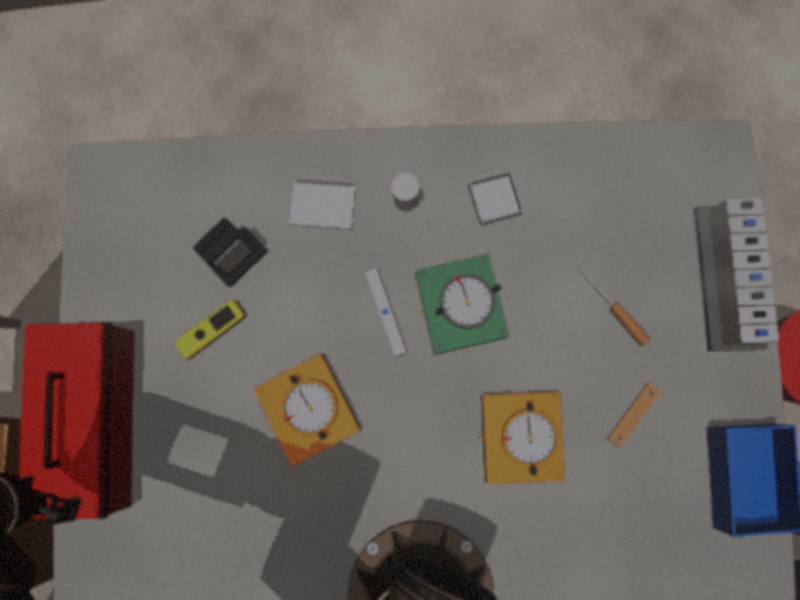

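View pics/side0b.png

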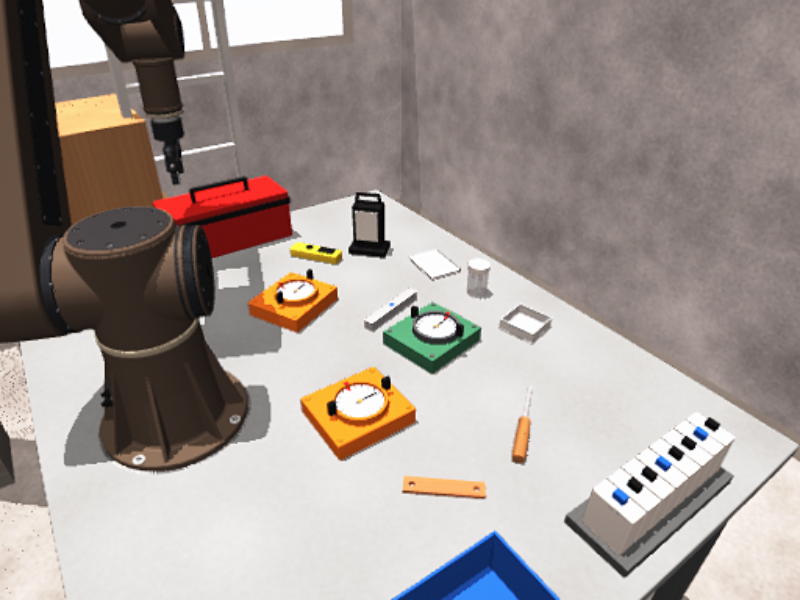

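Top view: the green gauge is at about (462,303) in the scaled picture. The bar with its blue square is at (385,312), to the left of the face, and the lugs are at (496,288) and (439,312). Two orange look-alikes are below. Next I'll measure these.

```bash
cat > meas.py <<'E'
from h import *
def green(name,im,z=40):
    h=cv2.cvtColor(im,cv2.COLOR_BGR2HSV); m=cv2.inRange(h,(50,90,30),(85,255,255))
    m=cv2.morphologyEx(m,cv2.MORPH_CLOSE,np.ones((5,5)))
    c=max(cv2.findContours(m,0,2)[0],key=cv2.contourArea); return c
def bar(im,lo=150,roi=(220,160,50,80)):
    x,y,w,hh=roi; g=im[y:y+hh,x:x+w]; m=(g.min(2)>lo).astype(np.uint8)
    c=max(cv2.findContours(m,0,2)[0],key=cv2.contourArea); return c+[x,y]
def blue(im,roi):
    x,y,w,hh=roi; h=cv2.cvtColor(im[y:y+hh,x:x+w],cv2.COLOR_BGR2HSV); m=cv2.inRange(h,(100,100,40),(130,255,255))
    v,u=np.nonzero(m); return np.array([u.mean()+x,v.mean()+y])
E
python3 - <<'E'
from meas import *
im=cv2.imread('pics/top0.png'); d=np.load('pics/top0.npy')
c=green('top',im); w=onz('top',c.reshape(-1,2),40)[:,:2].astype(np.float32)
r=cv2.minAreaRect(w); print('gauge',r, cv2.boxPoints(r).round(1).tolist())
b=blue(im,(220,160,50,80)); print('blue',b,onz('top',[b],25), world('top',[b],d))
for lo in(130,145,160):
    c=bar(im,lo); w=onz('top',c.reshape(-1,2),25)[:,:2].astype(np.float32); r=cv2.minAreaRect(w); print('bar',lo,r,cv2.boxPoints(r).round(1).tolist())
s=cv2.imread('pics/side0.png'); ds=np.load('pics/side0.npy'); bs=blue(s,(235,180,32,35)); print('side blue',bs,onz('side',[bs],25),world('side',[bs],ds))
a=cv2.resize(im[150:240,225:335],None,fx=7.2,fy=6.6,interpolation=cv2.INTER_CUBIC)
cv2.imwrite('pics/c0.png',a)
E
```

```text
gauge ((557.53857421875, -97.67139434814453), (163.933349609375, 140.9097137451172), 11.452287673950195) [[463.20001220703125, -44.900001525878906], [491.20001220703125, -183.0], [651.9000244140625, -150.39999389648438], [623.9000244140625, -12.300000190734863]]
blue [246.125 199.125] [[548.69122446  53.64858332  25.        ]] [[548.77903069  53.67849674  24.35501298]]
bar 130 ((548.6405029296875, 54.88196563720703), (176.8648681640625, 23.20537567138672), 17.997976303100586) [[461.0, 38.599998474121094], [468.1000061035156, 16.5], [636.2999877929688, 71.19999694824219], [629.2000122070312, 93.19999694824219]]
bar 145 ((467.740234375, 34.46775436401367), (0.0, 0.0), 0.0) [[467.70001220703125, 34.5], [467.70001220703125, 34.5], [467.70001220703125, 34.5], [467.70001220703125, 34.5]]Traceback (most recent call last):
  File "<stdin>", line 7, in <module>
  File "meas.py", line 8, in bar
    c=max(cv2.findContours(m,0,2)[0],key=cv2.contourArea); return c+[x,y]
ValueError: max() iterable argument is empty
```

```bash
python3 - <<'E'
from meas import *
im=cv2.imread('pics/top0.png')
s=cv2.imread('pics/side0.png'); ds=np.load('pics/side0.npy'); bs=blue(s,(235,180,32,35)); print('side blue',bs,onz('side',[bs],25),world('side',[bs],ds))
A=cv2.resize(im[150:240,225:335],None,fx=7,fy=6.6,interpolation=cv2.INTER_CUBIC)
A=cv2.convertScaleAbs(A,alpha=1.4); B=cv2.resize(s[185:240,235:315],(770,530))
cv2.imwrite('pics/c0.png',cv2.resize(im[160:230,262:330],(795,595*795//795),interpolation=cv2.INTER_CUBIC))
# dial: white disc in top
roi=im[160:230,262:330]; m=(roi.min(2)>115).astype(np.uint8); m=cv2.morphologyEx(m,3,np.ones((5,5)))
c=max(cv2.findContours(m,0,2)[0],key=cv2.contourArea)+[262,160]; h=cv2.convexHull(c)
e=cv2.fitEllipse(h); print(e, onz('top',[e[0]],51))
h2=cv2.cvtColor(roi,cv2.COLOR_BGR2HSV); r=cv2.inRange(h2,(0,110,60),(12,255,255))|cv2.inRange(h2,(168,110,60),(180,255,255))
v,u=np.nonzero(r); print(np.c_[u+262,v+160].tolist())
bl=(roi.max(2)<32).astype(np.uint8); n,l,st,ce=cv2.connectedComponentsWithStats(bl); print([(a.tolist(),(q+[262,160]).tolist()) for a,q in zip(st,ce) if a[4]>6])
E
```

```text
side blue [250.2 194.4] [[552.44810095  54.98583843  25.        ]] [[551.37514803  53.3838601   26.29999231]]Traceback (most recent call last):
  File "<stdin>", line 10, in <module>
cv2.error: OpenCV(4.12.0) /io/opencv/modules/imgproc/src/shapedescr.cpp:361: error: (-201:Incorrect size of input array) There should be at least 5 points to fit the ellipse in function 'fitEllipseNoDirect'
```

View pics/c0.png

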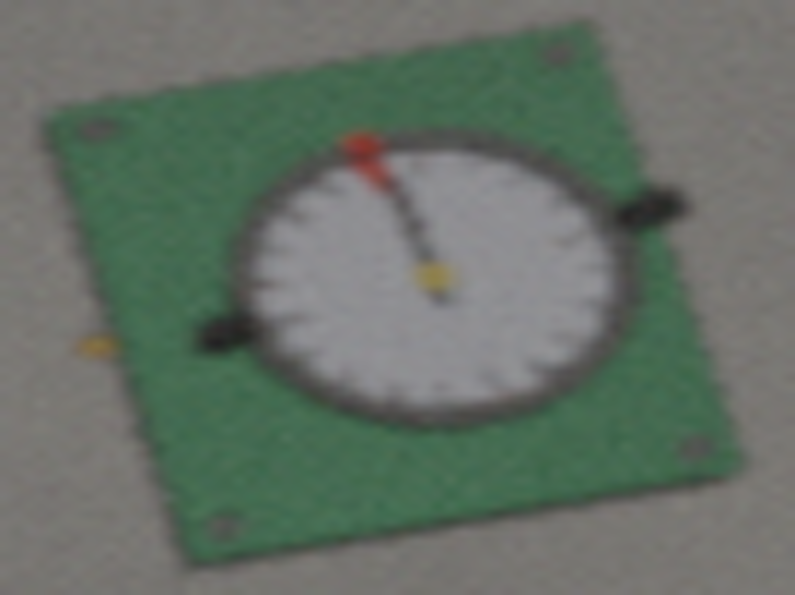

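The crop shows the red zero mark at (370,160) with the pointer lying along it, the hub at (435,278), the lugs at (650,210) and (230,332), and the plunger at (97,345). Pressing the plunger will swing the pointer about 86° anticlockwise, so the bezel must turn about the same.

```bash
python3 - <<'E'
from h import *
f=lambda u,v:[u/11.69+262,v/8.5+160]
dc=onz('top',[f(435,278)],53)[0]; print('dial',dc)
zm=onz('top',[f(375,172)],51)[0]; print('zero',zm)
for l in (f(650,210),f(230,332)): print('lug',onz('top',[l],75)[0])
pl=onz('top',[f(85,345)],13)[0];print('plunger tip',pl)
a=np.radians(11.45); n=np.array([-np.sin(a),np.cos(a)]); u=np.array([n[1],-n[0]])
o=dc[:2]+85*n; print('origin',o)
b=np.array([550,54.]); print('bar in gauge',(b-o)@u,(b-o)@n, 'plunger',(pl[:2]-o)@u,(pl[:2]-o)@n)
s=env.get_obs(); R=s['tcp_rot']; p=s['ee_pos']
t=o+u*((b-o)@u)+n*125; t=np.r_[t,150]
print('target',t,'tool travel',R.T@(t-p), 'twist', np.degrees(np.arctan2(R[1,1],R[0,1]))-11.45)
E
```

```text
dial [ 559.435962   -109.32584704   53.        ]
zero [598.71517398 -95.51105764  51.        ]
lug [ 578.6006028  -163.55541332   75.        ]
lug [538.7438324  -54.55960078  75.        ]
plunger tip [543.43061559 -18.08812703  13.        ]
origin [542.56238139 -26.01749045]
bar in gauge 23.174086563301262 76.9485455358246 plunger 2.4250343122061713 7.599200177757154
target [540.46117541 101.09514945 150.        ] tool travel [-469.18979174 -362.75360191   81.09244911] twist 57.70420454207836
```

drive_tool:
  moves:
    - {"travel": [-0.469,-0.363,0],"twist": [0,0,57.7],"gripper": -1}
    - {"travel": [-0.469,-0.363,0],"twist": [0,0,57.7],"gripper": -1}
    - {"travel": [-0.469,-0.363,0],"twist": [0,0,57.7],"gripper": -1}
    - {"travel": [-0.469,-0.363,0],"twist": [0,0,57.7],"gripper": -1}
    - {"travel": [-0.469,-0.363,0],"twist": [0,0,57.7],"gripper": -1}
    - {"travel": [-0.469,-0.363,0],"twist": [0,0,57.7],"gripper": -1}
    - {"travel": [-0.469,-0.363,0],"twist": [0,0,57.7],"gripper": -1}
    - {"travel": [-0.469,-0.363,0],"twist": [0,0,57.7],"gripper": -1}
    - {"travel": [-0.469,-0.363,0],"twist": [0,0,57.7],"gripper": -1}
    - {"travel": [-0.469,-0.363,0],"twist": [0,0,57.7],"gripper": -1}
    - {"travel": [-0.469,-0.363,0.08],"twist": [0,0,57.7],"gripper": -1}
    - {"travel": [-0.469,-0.363,0.16],"twist": [0,0,57.7],"gripper": -1}

```text
time_s: 1.6
ee_pos: [541.1, 100.8, 105.3]
tcp_rot: [[-0.197, 0.98, 0.002], [0.98, 0.197, 0.0], [-0.0, 0.002, -1.0]]
ft_force: [0.8, 0.3, 0.5]
width: 85.6
```

drive_tool:
  moves:
    - {"travel": [0,0,0.06],"twist": [0,0,0],"gripper": -1}
    - {"travel": [0,0,0.09],"twist": [0,0,0],"gripper": -1}
    - {"travel": [0,0,0.105],"twist": [0,0,0],"gripper": -1}
    - {"travel": [0,0,0.11],"twist": [0,0,0],"gripper": -1}
    - {"travel": [0,0,0.11],"twist": [0,0,0],"gripper": -1}

```text
time_s: 2.22
ee_pos: [541.0, 101.4, -2.9]
tcp_rot: [[-0.199, 0.98, 0.001], [0.98, 0.199, 0.0], [-0.0, 0.001, -1.0]]
ft_force: [0.6, -0.0, 0.4]
width: 85.7
```

```bash
python3 - <<'E'
from meas import *
o=env.get_obs(); print(o['ee_pos'],o['ft_force'],o['width'])
s,_=take('side','s1'); t,_=take('top','t1')
cv2.imwrite('pics/s1c.png',np.hstack([cv2.resize(s[150:250,215:315],(400,400)),cv2.resize(t[130:250,205:325],(400,400))]))
E
```

```text
[541.01688408 101.43076056  -2.93867951] [ 0.64717225 -0.00077342  0.37273542] 85.69869114189908
```

View pics/s1c.png

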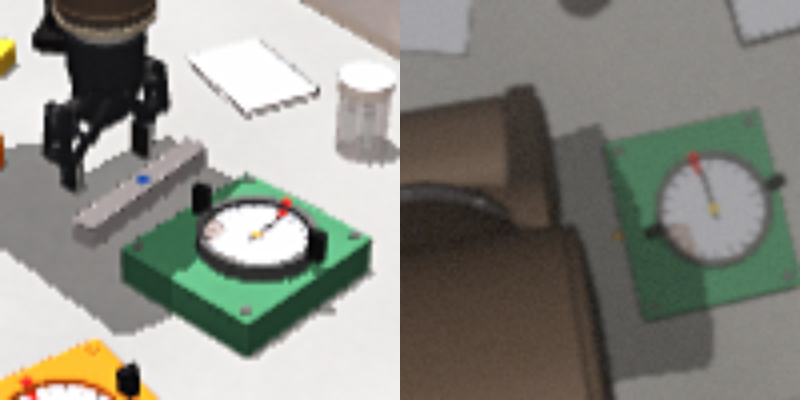

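The fingers stand close to the shelf behind the bar (about (70,180) and (140,150) in the left half), straddling the blue square, and nothing is touched. Pushing now.

drive_tool:
  moves:
    - {"travel": [-0.015,0,0.003],"twist": [0,0,0],"gripper": -1}
    - {"travel": [-0.022,0,0.003],"twist": [0,0,0],"gripper": -1}
    - {"travel": [-0.029,0,0.003],"twist": [0,0,0],"gripper": -1}
    - {"travel": [-0.036,0,0.003],"twist": [0,0,0],"gripper": -1}
    - {"travel": [-0.043,0,0.003],"twist": [0,0,0],"gripper": -1}
    - {"travel": [-0.05,0,0.003],"twist": [0,0,0],"gripper": -1}
    - {"travel": [-0.057,0,0.003],"twist": [0,0,0],"gripper": -1}
    - {"travel": [-0.064,0,0.003],"twist": [0,0,0],"gripper": -1}
    - {"travel": [-0.07,0,0.003],"twist": [0,0,0],"gripper": -1}
    - {"travel": [-0.075,0,0.003],"twist": [0,0,0],"gripper": -1}

```text
time_s: 3.58
ee_pos: [555.2, 27.5, -6.7]
tcp_rot: [[-0.198, 0.98, -0.0], [0.98, 0.198, 0.0], [0.0, -0.0, -1.0]]
ft_force: [-1.2, 5.3, 4.5]
width: 85.6
```

```bash
python3 - <<'E'
from meas import *
o=env.get_obs(); print(o['ee_pos'],o['ft_force'],o['width'])
s,_=take('side','s2'); 
cv2.imwrite('pics/s2c.png',cv2.resize(s[175:245,235:315],(800,600)))
E
```

```text
[555.18068857  27.5230148   -6.67597805] [-1.23062532  5.32786067  4.45838289] 85.60924577035826
```

View pics/s2c.png

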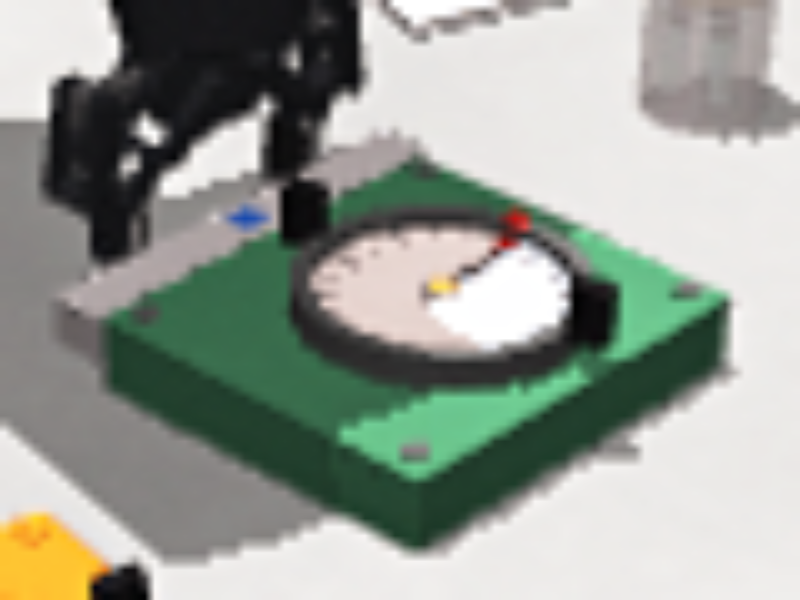

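The bar is parallel and about 10 mm from the face, and the pointer has not swung yet. I'll keep pushing in small steps.

drive_tool:
  moves:
    - {"travel": [-0.004,0,0],"twist": [0,0,0],"gripper": -1}
    - {"travel": [-0.008,0,0],"twist": [0,0,0],"gripper": -1}
    - {"travel": [-0.01,0,0],"twist": [0,0,0],"gripper": -1}
    - {"travel": [-0.011,0,0],"twist": [0,0,0],"gripper": -1}

```text
time_s: 4.12
ee_pos: [557.4, 17.0, -6.8]
tcp_rot: [[-0.199, 0.98, -0.0], [0.98, 0.199, 0.0], [0.0, -0.0, -1.0]]
ft_force: [-1.2, 4.9, 1.3]
width: 85.7
```

drive_tool:
  moves:
    - {"travel": [-0.001,0,0],"twist": [0,0,0],"gripper": -1}
    - {"travel": [-0.002,0,0],"twist": [0,0,0],"gripper": -1}

```text
time_s: 4.38
ee_pos: [557.8, 15.3, -6.7]
tcp_rot: [[-0.198, 0.98, -0.0], [0.98, 0.198, 0.0], [0.0, -0.0, -1.0]]
ft_force: [0.4, 11.3, 1.8]
width: 85.6
```

```bash
python3 - <<'E'
from meas import *
o=env.get_obs(); print(o['ee_pos'],o['ft_force'],o['width'])
s,_=take('side','s3'); 
cv2.imwrite('pics/s3c.png',cv2.resize(s[175:245,235:315],(800,600)))
E
```

```text
[557.83259355  15.25782139  -6.74070487] [ 0.40132494 11.28146156  1.83674692] 85.64931522350268
```

View pics/s3c.png

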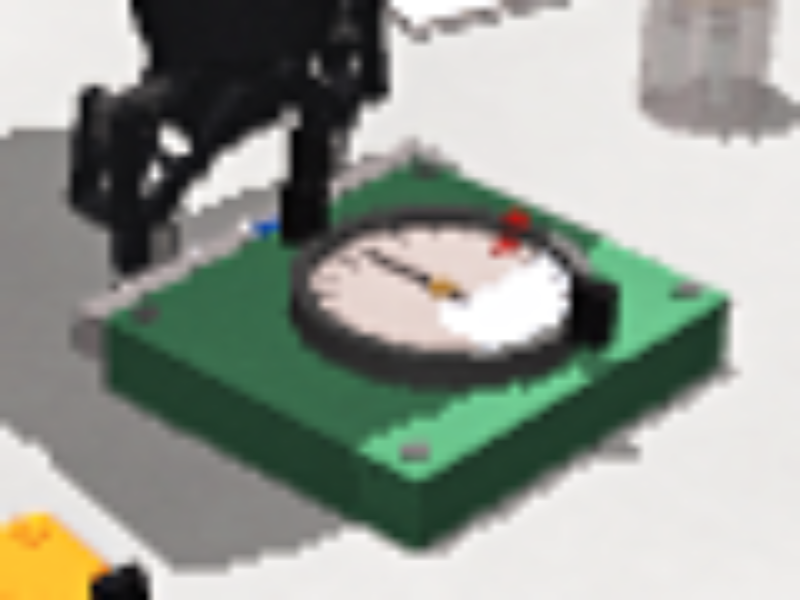

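The pointer has swung to (375,255) and contact is starting. I'll press a bit more to seat the bar.

drive_tool:
  moves:
    - {"travel": [-0.001,0,0],"twist": [0,0,0],"gripper": -1}
    - {"travel": [-0.002,0,0],"twist": [0,0,0],"gripper": -1}
    - {"travel": [-0.002,0,0],"twist": [0,0,0],"gripper": -1}

```text
time_s: 4.8
ee_pos: [557.9, 15.0, -6.7]
tcp_rot: [[-0.197, 0.98, -0.001], [0.98, 0.197, 0.002], [0.002, -0.0, -1.0]]
ft_force: [-1.9, 31.0, 2.7]
width: 85.5
```

drive_tool:
  moves:
    - {"travel": [0.02,0,0],"twist": [0,0,0],"gripper": -1}
    - {"travel": [0.06,0,-0.01],"twist": [0,0,0],"gripper": -1}
    - {"travel": [0.1,0,-0.07],"twist": [0,0,0],"gripper": -1}
    - {"travel": [0.15,0,-0.12],"twist": [0,0,0],"gripper": -1}
    - {"travel": [0.15,0,-0.16],"twist": [0,0,0],"gripper": -1}
    - {"travel": [0.15,0,-0.16],"twist": [0,0,0],"gripper": 0}

```text
time_s: 5.55
ee_pos: [530.5, 162.0, 157.2]
tcp_rot: [[-0.201, 0.98, 0.007], [0.98, 0.201, 0.001], [-0.0, 0.007, -1.0]]
ft_force: [-0.7, 0.2, -0.3]
width: 69.4
```

```bash
python3 - <<'E'
from meas import *
o=env.get_obs(); print(o['ee_pos'],o['width'],o['q'])
s,_=take('side','s4'); t,_=take('top','t4')
cv2.imwrite('pics/s4c.png',np.vstack([cv2.resize(s[180:245,225:315],(600,300)),cv2.resize(t[155:235,250:350],(600,300),interpolation=cv2.INTER_CUBIC)]))
E
```

```text
[530.50422874 162.04275847 157.17633818] 69.41957219357607 [ 1.38657858e+01  2.49002320e+01  1.08662149e+02 -2.43415809e-02
  4.60358334e+01  2.30721497e+00]
```

View pics/s4c.png

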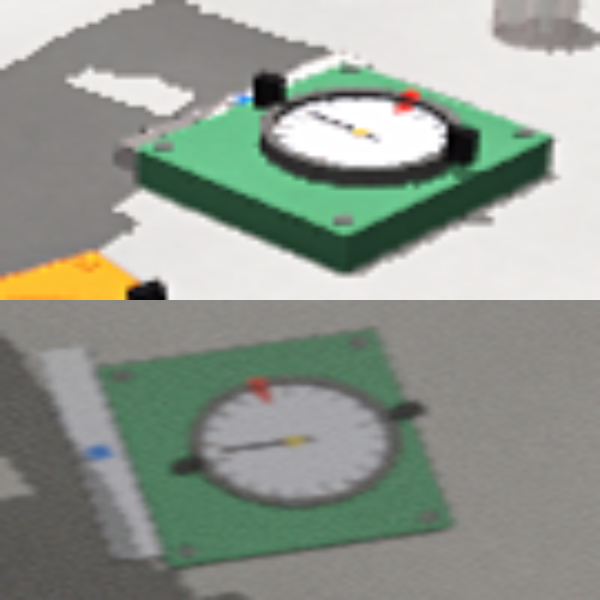

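The pointer now points left, with its tip at (222,450) and the hub at (295,440). The red mark is at (262,390). The bar lies flush along the left face with the blue square at (97,452). Working out the angles and the lug grasp.

```bash
cat > dial.py <<'E'
from meas import *
def angs(tag,C=None):
    t=cv2.imread(f'pics/{tag}.png'); C=onz('top',[[250+295/6,155+140/3.75]],53)[0] if C is None else C
    h=cv2.cvtColor(t,cv2.COLOR_BGR2HSV); r=cv2.inRange(h,(0,110,50),(12,255,255))|cv2.inRange(h,(168,110,50),(180,255,255))
    v,u=np.nonzero(r); w=onz('top',np.c_[u,v],52)-C; k=np.hypot(w[:,0],w[:,1]); k=k<58; m=w[k].mean(0)
    za=np.degrees(np.arctan2(m[1],m[0]))
    # pointer: darkest ray on the card, radius 12..33
    A=np.radians(np.arange(0,360,1.)); rr=np.arange(12,34,1.); p=camera_params('top')
    P=C[None,None]+np.stack([np.cos(A)[:,None]*rr,np.sin(A)[:,None]*rr,0*A[:,None]*rr],-1)
    px=cv2.projectPoints(P.reshape(-1,1,3),np.array(p['rvec']),np.array(p['tvec']),np.array([[p['fx'],0,p['cx']],[0,p['fy'],p['cy']],[0,0,1]]),np.array([p['k1'],0,0,0.]))[0].reshape(len(A),len(rr),2).astype(np.float32)
    g=cv2.remap(cv2.cvtColor(t,6),px[...,0],px[...,1],1).mean(1)
    g=g-np.median(g); i=g.argmin(); j=(i+np.arange(-8,9))%360; wt=np.clip(-g[j]-5,0,None); pa=i+(wt*np.arange(-8,9)).sum()/wt.sum()
    return C,za,k.sum(),pa,g[i]
E
python3 - <<'E'
from dial import *
C,za,n,pa,g=angs('t4'); print(C,za,n,pa,g)
C0=np.array([559.,-109,52]); print(angs('t4',C0)[1:], angs('top0',C0)[1:])
o=env.get_obs()
for th in(za+90,): 
    L=C0[:2]+59*np.array([np.cos(np.radians(th)),np.sin(np.radians(th))]); print('lug_b',th,L,'tool travel',o['tcp_rot'].T@(np.r_[L,120]-o['ee_pos']))
t=cv2.imread('pics/t4.png'); b=blue(t,(250,170,30,50)); B=onz('top',[b],25)[0]; a=np.radians(11.45); d=(B-C0)[:2]; print('bar in gauge x,y',d@[np.cos(a),np.sin(a)],d@[-np.sin(a),np.cos(a)]-85)
E
```

```text
[ 560.58290819 -109.24005548   53.        ] 20.86854322680413 7 97.82638263006965 -49.81818181818183
(np.float64(19.999546854780466), np.int64(7), np.float64(94.19284670277706), np.float64(-47.18181818181817)) (np.float64(19.345530742364808), np.int64(9), np.float64(16.062138130686517), np.float64(-38.863636363636374))
lug_b 110.86854322680414 [537.98272237 -53.87038871] tool travel [-211.88315054  -33.49187501   33.65308204]
bar in gauge x,y 20.150699928687505 13.177240952264086
```

drive_tool:
  moves:
    - {"travel": [-0.06,-0.01,0],"twist": [0,0,-9],"gripper": 0}
    - {"travel": [-0.12,-0.02,0],"twist": [0,0,-9],"gripper": 0}
    - {"travel": [-0.18,-0.03,0.02],"twist": [0,0,-9],"gripper": 0}
    - {"travel": [-0.212,-0.033,0.035],"twist": [0,0,-9],"gripper": 0}
    - {"travel": [-0.212,-0.033,0.035],"twist": [0,0,-9],"gripper": 0}
    - {"travel": [-0.212,-0.033,0.035],"twist": [0,0,-9],"gripper": 0}

```text
time_s: 6.4
ee_pos: [537.4, -54.1, 117.4]
tcp_rot: [[-0.349, 0.937, -0.002], [0.937, 0.349, 0.0], [0.001, -0.002, -1.0]]
ft_force: [-0.1, 0.6, 0.1]
width: 42.4
```

```bash
python3 - <<'E'
from meas import *
o=env.get_obs(); print(o['ee_pos'],o['width'])
s,_=take('side','s5')
cv2.imwrite('pics/s5c.png',cv2.resize(s[160:245,230:315],(600,600)))
print(o['tcp_rot'].T@(np.array([538,-54,66])-o['ee_pos']))
E
```

```text
[537.44592186 -54.10415028 117.3552684 ] 42.41349197888759
[-0.14975845  0.64729406 51.35406532]
```

View pics/s5c.png

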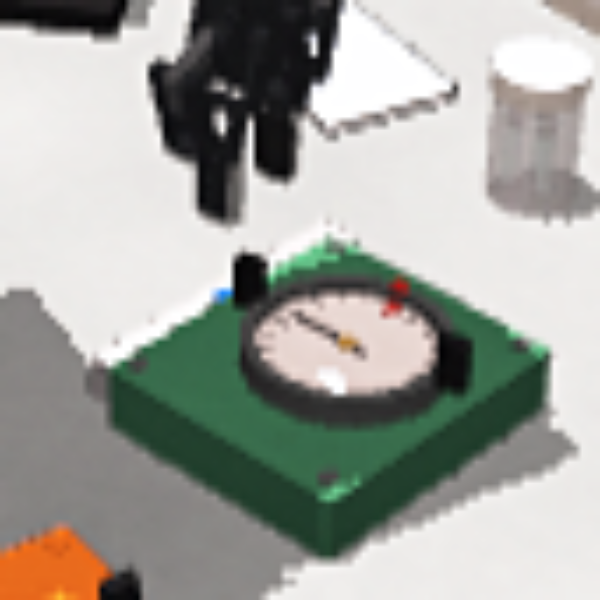

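The open fingers are centred above the front lug at (250,280). I'll descend and close at 20 N.

drive_tool:
  moves:
    - {"travel": [0,0,0.025],"twist": [0,0,0],"gripper": 0}
    - {"travel": [0,0,0.045],"twist": [0,0,0],"gripper": 0}
    - {"travel": [0,0,0.051],"twist": [0,0,0],"gripper": 0}
    - {"travel": [0,0,0.051],"twist": [0,0,0],"gripper": 0.5}
    - {"travel": [0,0,0.051],"twist": [0,0,0],"gripper": 1}
    - {"travel": [0,0,0.051],"twist": [0,0,0],"gripper": 1}
    - {"travel": [0,0,0.051],"twist": [0,0,0],"gripper": 1}
  newtons: 20

```text
time_s: 7.32
ee_pos: [538.9, -53.9, 68.0]
tcp_rot: [[-0.35, 0.937, 0.001], [0.937, 0.35, 0.0], [-0.0, 0.001, -1.0]]
ft_force: [2.8, 6.0, 1.9]
width: 9.6
```

```bash
python3 - <<'E'
from meas import *
o=env.get_obs(); print(o['ee_pos'],o['width'],o['ft_force'],o['q'][5])
R=o['tcp_rot'];p=o['ee_pos'][:2];C=np.array([559,-109.])
d=p-C; print(np.hypot(*d),np.degrees(np.arctan2(d[1],d[0])))
for k in list(range(8,73,8))+[74,76,78]:
    c,s=np.cos(np.radians(k)),np.sin(np.radians(k)); q=C+np.array([[c,-s],[s,c]])@d
    print(k,(R.T@np.r_[q-p,0]).round(1))
E
```

```text
[538.87576105 -53.90515108  68.04338312] 9.55061685666741 [2.78053957 5.98633906 1.90113782] -29.4198351010169
58.65515638986115 110.06549677899298
8 [-0.5 -8.2 -0. ]
16 [ -2.2 -16.2  -0. ]
24 [ -4.9 -23.9  -0. ]
32 [ -8.7 -31.1  -0. ]
40 [-13.5 -37.8  -0. ]
48 [-19.1 -43.7  -0.1]
56 [-25.5 -48.8  -0.1]
64 [-32.6 -52.9  -0.1]
72 [-40.1 -56.1  -0.1]
74 [-42.1 -56.7  -0.1]
76 [-44.1 -57.2  -0.1]
78 [-46.1 -57.7  -0.1]
```

drive_tool:
  moves:
    - {"travel": [-0.0005,-0.008,0],"twist": [0,0,-8],"gripper": 1}
    - {"travel": [-0.002,-0.016,0],"twist": [0,0,-16],"gripper": 1}
    - {"travel": [-0.005,-0.024,0],"twist": [0,0,-24],"gripper": 1}
    - {"travel": [-0.0087,-0.031,0],"twist": [0,0,-32],"gripper": 1}
    - {"travel": [-0.0135,-0.038,0],"twist": [0,0,-40],"gripper": 1}
    - {"travel": [-0.019,-0.0437,0],"twist": [0,0,-48],"gripper": 1}
    - {"travel": [-0.0255,-0.049,0],"twist": [0,0,-56],"gripper": 1}
    - {"travel": [-0.0325,-0.053,0],"twist": [0,0,-64],"gripper": 1}
    - {"travel": [-0.04,-0.056,0],"twist": [0,0,-72],"gripper": 1}
    - {"travel": [-0.043,-0.057,0],"twist": [0,0,-75],"gripper": 1}
    - {"travel": [-0.043,-0.057,0],"twist": [0,0,-75],"gripper": 1}

```text
time_s: 8.7
ee_pos: [503.7, -115.2, 68.3]
tcp_rot: [[-0.995, -0.095, 0.007], [-0.095, 0.995, -0.001], [-0.007, -0.002, -1.0]]
ft_force: [18.1, 4.8, -11.7]
width: 9.1
```

```bash
python3 - <<'E'
from dial import *
o=env.get_obs(); print(o['ee_pos'],o['width'],o['ft_force'],o['q'][5])
s,_=take('side','s6'); t,_=take('top','t6')
cv2.imwrite('pics/s6c.png',np.vstack([cv2.resize(s[170:245,225:315],(600,300)),cv2.resize(t[155:235,250:350],(600,300),interpolation=cv2.INTER_CUBIC)]))
E
```

```text
[ 503.70044673 -115.23731741   68.26675131] 9.079102245903142 [ 18.07178941   4.77266208 -11.7319787 ] -111.79467945009003
```

View pics/s6c.png

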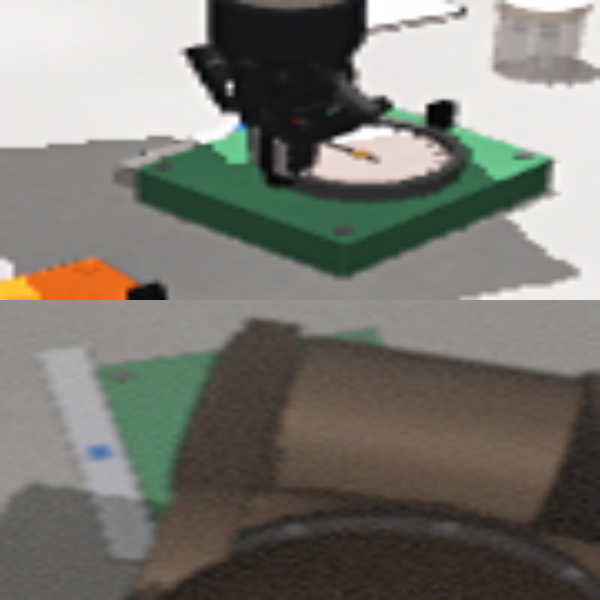

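The lug has turned with the gripper to about 186°, and the bar is still flush. I'll release, lift and clear the view.

drive_tool:
  moves:
    - {"travel": [-0.044,-0.057,0],"twist": [0,0,0],"gripper": 1}

```text
time_s: 8.93
ee_pos: [538.8, -155.6, 66.9]
tcp_rot: [[-0.995, -0.096, -0.006], [-0.096, 0.995, 0.005], [0.006, 0.006, -1.0]]
ft_force: [64.8, 106.2, -44.3]
width: 9.2
```

That was the wrong move: I repeated an old offset instead of opening the gripper, and the force peaked near 106 N. I'll open now and check.

drive_tool:
  moves:
    - {"travel": [0,0,0],"twist": [0,0,0],"gripper": 0}
    - {"travel": [0,0,0],"twist": [0,0,0],"gripper": 0}

```text
time_s: 9.18
ee_pos: [542.9, -160.3, 67.6]
tcp_rot: [[-0.995, -0.095, 0.0], [-0.095, 0.995, -0.0], [-0.0, -0.0, -1.0]]
ft_force: [-0.3, 0.7, -0.8]
width: 42.4
```

```bash
python3 - <<'E'
from dial import *
o=env.get_obs(); print(o['time_s'],o['ee_pos'],o['width'],o['ft_force'],o['q'][5])
s,_=take('side','s7'); t,_=take('top','t7')
b=blue(t,(250,170,30,50)); print('blue',b)
cv2.imwrite('pics/s7c.png',cv2.resize(s[160:245,230:315],(600,600)))
E
```

```text
9.175 [ 542.85939331 -160.25884059   67.59075448] 42.42368474503317 [-0.26957015  0.70988294 -0.83625519] -114.95124464229445
blue [266.16666667 195.16666667]
```

View pics/s7c.png

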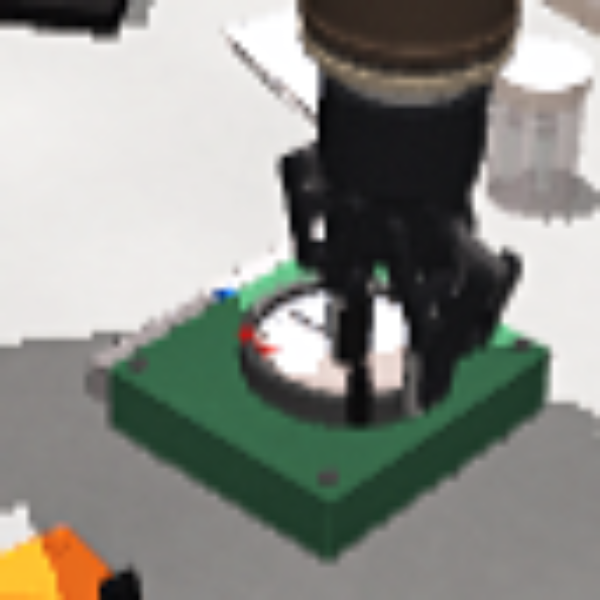

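The overshoot is confined to the bezel: the red mark is now at about (255,340), past the pointer. The bar is unmoved. I'll lift clear and remeasure.

drive_tool:
  moves:
    - {"travel": [0,0,-0.05],"twist": [0,0,0],"gripper": 0}
    - {"travel": [0,0.03,-0.1],"twist": [0,0,0],"gripper": 0}
    - {"travel": [0,0.09,-0.12],"twist": [0,0,0],"gripper": 0}
    - {"travel": [0,0.15,-0.12],"twist": [0,0,0],"gripper": 0}
    - {"travel": [0,0.21,-0.12],"twist": [0,0,0],"gripper": 0}
    - {"travel": [0,0.27,-0.12],"twist": [0,0,0],"gripper": 0}
    - {"travel": [0,0.32,-0.12],"twist": [0,0,0],"gripper": 0}
    - {"travel": [0,0.32,-0.12],"twist": [0,0,0],"gripper": 0}

```text
time_s: 10.28
ee_pos: [511.1, 161.4, 187.5]
tcp_rot: [[-0.995, -0.099, 0.0], [-0.099, 0.995, 0.0], [-0.0, 0.0, -1.0]]
ft_force: [-0.0, -1.3, 0.6]
width: 42.8
```

```bash
python3 - <<'E'
from dial import *
o=env.get_obs(); print(o['time_s'],o['ee_pos'],o['tcp_rot'].round(3).tolist(),o['width'],o['q'][5])
s,_=take('side','s8'); t,_=take('top','t8')
for C in([560.6,-109.2,52.],[559,-109,52.]):
    C=np.array(C); r=angs('t8',C); print(r[1:])
    L=C[:2]+59*np.array([np.cos(np.radians(r[1]+90)),np.sin(np.radians(r[1]+90))]); print('lug_b',L)
cv2.imwrite('pics/s8c.png',np.vstack([cv2.resize(s[180:245,225:315],(600,300)),cv2.resize(t[155:235,250:350],(600,300),interpolation=cv2.INTER_CUBIC)]))
E
```

```text
10.275 [511.12904623 161.4277806  187.46828695] [[-0.995, -0.099, 0.0], [-0.099, 0.995, 0.0], [-0.0, 0.0, -1.0]] 42.81489070395276 -81.41859113494337
(np.float64(144.99023798014656), np.int64(9), np.float64(97.67998689813298), np.float64(-49.77272727272728))
lug_b [ 526.75075632 -157.5242041 ]
(np.float64(144.0658124836005), np.int64(9), np.float64(94.18872109888235), np.float64(-47.59090909090909))
lug_b [ 524.37552008 -156.77180539]
```

View pics/s8c.png

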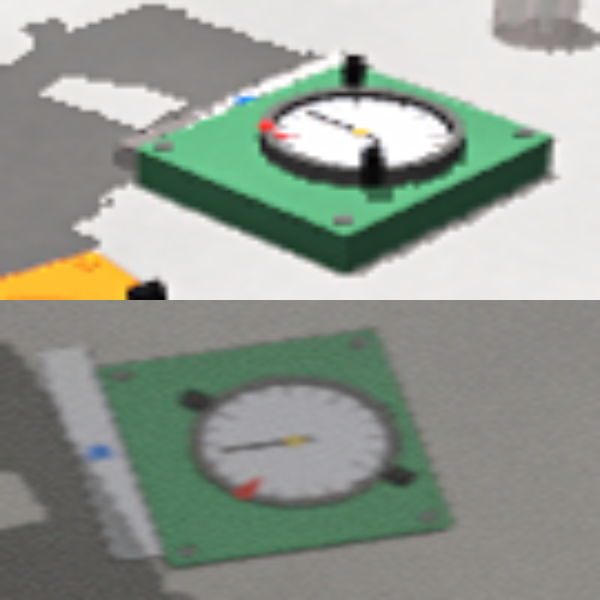

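Zero mark is now at 145° and the pointer at about 97°, with the bar unmoved, so the bezel must turn back about 47° clockwise. I'll use lug_a, near (595,-61), where the last joint has more room.

drive_tool:
  moves:
    - {"travel": [-0.01,-0.03,0],"twist": [0,0,10.5],"gripper": 0}
    - {"travel": [-0.02,-0.06,0],"twist": [0,0,21],"gripper": 0}
    - {"travel": [-0.03,-0.1,0],"twist": [0,0,31.5],"gripper": 0}
    - {"travel": [-0.04,-0.14,0],"twist": [0,0,42],"gripper": 0}
    - {"travel": [-0.05,-0.18,0],"twist": [0,0,52.5],"gripper": 0}
    - {"travel": [-0.061,-0.22,0.02],"twist": [0,0,63],"gripper": 0}
    - {"travel": [-0.061,-0.23,0.04],"twist": [0,0,73.5],"gripper": 0}
    - {"travel": [-0.061,-0.23,0.06],"twist": [0,0,84],"gripper": 0}
    - {"travel": [-0.061,-0.23,0.067],"twist": [0,0,94.5],"gripper": 0}
    - {"travel": [-0.061,-0.23,0.067],"twist": [0,0,105],"gripper": 0}
    - {"travel": [-0.061,-0.23,0.067],"twist": [0,0,115.5],"gripper": 0}
    - {"travel": [-0.061,-0.23,0.067],"twist": [0,0,126],"gripper": 0}

```text
time_s: 11.88
ee_pos: [594.1, -66.3, 120.3]
tcp_rot: [[0.515, 0.857, -0.0], [0.857, -0.515, -0.0], [-0.0, -0.0, -1.0]]
ft_force: [-0.5, -0.6, 0.2]
width: 42.4
```

drive_tool:
  moves:
    - {"travel": [0,0,0],"twist": [0,0,4.7],"gripper": 0}
    - {"travel": [0,0,0],"twist": [0,0,4.7],"gripper": 0}

```text
time_s: 12.12
ee_pos: [594.2, -66.0, 120.3]
tcp_rot: [[0.578, 0.816, -0.0], [0.816, -0.578, -0.0], [-0.0, -0.0, -1.0]]
ft_force: [0.2, -0.9, -0.4]
width: 42.8
```

```bash
python3 - <<'E'
from h import *
o=env.get_obs(); R=o['tcp_rot']; print(o['ee_pos'],o['width'],o['q'][5],np.degrees(np.arctan2(R[1,1],R[0,1])), R.T@(np.array([594.8,-61,67])-o['ee_pos']))
E
```

```text
[594.23119943 -66.03863991 120.3374425 ] 42.847639642225914 26.078095642988387 -35.30432546116102 [ 4.45800567 -2.43860003 53.33641921]
```

drive_tool:
  moves:
    - {"travel": [0.0045,-0.0025,0.02],"twist": [0,0,0],"gripper": 0}
    - {"travel": [0.0045,-0.0025,0.045],"twist": [0,0,0],"gripper": 0}
    - {"travel": [0.0045,-0.0025,0.053],"twist": [0,0,0],"gripper": 0}
    - {"travel": [0.0045,-0.0025,0.053],"twist": [0,0,0],"gripper": 0.5}
    - {"travel": [0.0045,-0.0025,0.053],"twist": [0,0,0],"gripper": 1}
    - {"travel": [0.0045,-0.0025,0.053],"twist": [0,0,0],"gripper": 1}
    - {"travel": [0.0045,-0.0025,0.053],"twist": [0,0,0],"gripper": 1}
  newtons: 20

```text
time_s: 13.0
ee_pos: [595.7, -59.7, 68.0]
tcp_rot: [[0.577, 0.817, 0.001], [0.817, -0.577, -0.0], [0.0, 0.001, -1.0]]
ft_force: [-0.3, -4.1, 7.2]
width: 9.2
```

```bash
python3 - <<'E'
from meas import *
o=env.get_obs(); print(o['ee_pos'],o['width'],o['ft_force'],o['q'][5])
R=o['tcp_rot'];p=o['ee_pos'][:2];C=np.array([561,-109.3])
d=p-C; print(np.hypot(*d),np.degrees(np.arctan2(d[1],d[0])),np.degrees(np.arctan2(R[1,1],R[0,1])))
for k in list(range(-8,-41,-8))+[-44,-47,-50]:
    c,s=np.cos(np.radians(k)),np.sin(np.radians(k)); q=C+np.array([[c,-s],[s,c]])@d
    print(k,(R.T@np.r_[q-p,0]).round(1))
E
```

```text
[595.70545693 -59.72367324  67.99823672] 9.23032697573525 [-0.3478609  -4.0927694   7.18007326] 26.62639312907437
60.51678209974139 55.006406677731924 -35.23139552122922
-8 [-0.6  8.4  0. ]
-16 [-2.3 16.7  0. ]
-24 [-5.1 24.6  0. ]
-32 [-9.1 32.1  0. ]
-40 [-14.  39.   0.]
-44 [-16.8  42.1   0. ]
-47 [-19.1  44.3   0. ]
-50 [-21.4  46.4   0. ]
```

drive_tool:
  moves:
    - {"travel": [-0.0006,0.0084,0],"twist": [0,0,8],"gripper": 1}
    - {"travel": [-0.0023,0.0167,0],"twist": [0,0,16],"gripper": 1}
    - {"travel": [-0.0051,0.0246,0],"twist": [0,0,24],"gripper": 1}
    - {"travel": [-0.0091,0.0321,0],"twist": [0,0,32],"gripper": 1}
    - {"travel": [-0.014,0.039,0],"twist": [0,0,40],"gripper": 1}
    - {"travel": [-0.0191,0.0443,0],"twist": [0,0,47],"gripper": 1}
    - {"travel": [-0.0191,0.0443,0],"twist": [0,0,47],"gripper": 1}

```text
time_s: 13.88
ee_pos: [620.0, -100.7, 67.9]
tcp_rot: [[0.991, 0.132, -0.001], [0.132, -0.991, 0.0], [-0.001, -0.001, -1.0]]
ft_force: [-5.4, 3.6, 11.5]
width: 9.5
```

drive_tool:
  moves:
    - {"travel": [0,0,0],"twist": [0,0,0],"gripper": 0.3}
    - {"travel": [0,0,0],"twist": [0,0,0],"gripper": 0.3}
    - {"travel": [0,0,0],"twist": [0,0,0],"gripper": 0.3}
    - {"travel": [0,0,-0.03],"twist": [0,0,0],"gripper": 0.3}
    - {"travel": [0,0,-0.08],"twist": [0,0,0],"gripper": 0.3}
    - {"travel": [0,0,-0.11],"twist": [0,0,0],"gripper": 0.3}

```text
time_s: 14.62
ee_pos: [621.2, -100.8, 179.5]
tcp_rot: [[0.991, 0.135, 0.002], [0.135, -0.991, -0.0], [0.002, 0.001, -1.0]]
ft_force: [-0.0, 0.2, 0.1]
width: 29.9
```

drive_tool:
  moves:
    - {"travel": [-0.02,-0.05,0],"twist": [0,0,0],"gripper": 0.3}
    - {"travel": [-0.04,-0.1,0],"twist": [0,0,0],"gripper": 0.3}
    - {"travel": [-0.06,-0.15,0],"twist": [0,0,0],"gripper": 0.3}
    - {"travel": [-0.08,-0.2,0],"twist": [0,0,0],"gripper": 0.3}
    - {"travel": [-0.09,-0.25,0],"twist": [0,0,0],"gripper": 0.3}
    - {"travel": [-0.09,-0.25,0],"twist": [0,0,0],"gripper": 0.3}

```text
time_s: 15.38
ee_pos: [496.3, 137.6, 177.4]
tcp_rot: [[0.99, 0.139, -0.0], [0.139, -0.99, 0.0], [-0.0, -0.0, -1.0]]
ft_force: [0.5, -0.9, 0.1]
width: 29.9
```

```bash
python3 - <<'E'
from dial import *
o=env.get_obs(); print(o['time_s'],o['ee_pos'])
s,_=take('side','s9'); t,_=take('top','t9')
for C in([560.6,-109.2,52.],[559,-109,52.]): print(angs('t9',np.array(C))[1:])
print('blue',blue(t,(250,170,30,50)))
A=cv2.resize(s[200:225,262:298],(795,297),interpolation=cv2.INTER_CUBIC);B=cv2.resize(t[172:212,272:328],(795,297),interpolation=cv2.INTER_CUBIC)
cv2.imwrite('pics/s9c.png',np.vstack([A,B]))
E
```

```text
15.375 [496.33763211 137.57562678 177.44382032]
(np.float64(94.91426687005332), np.int64(8), np.float64(97.75549677632667), np.float64(-49.09090909090909))
(np.float64(93.05717828477336), np.int64(8), np.float64(94.27759656652361), np.float64(-47.04545454545455))
blue [266.16666667 195.16666667]
```

View pics/s9c.png

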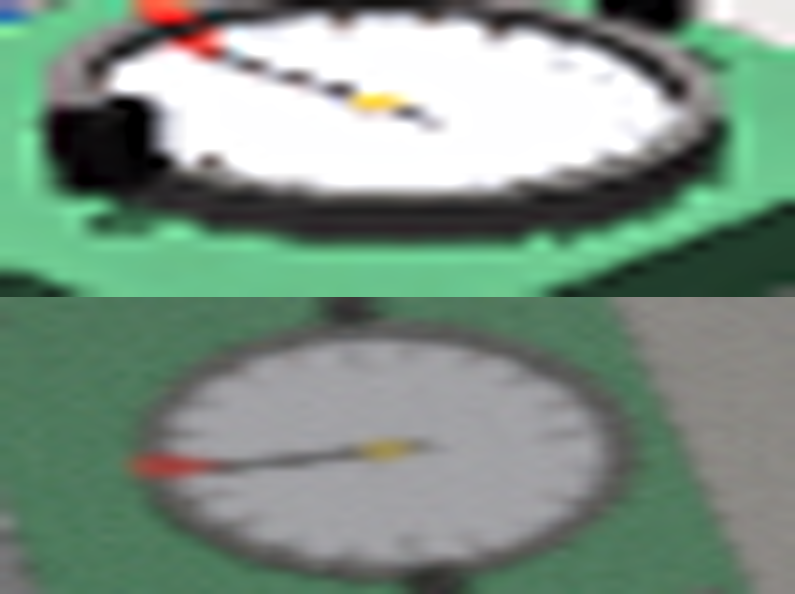

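Both views show the red wedge lying on the pointer's line: at (185,30) in the side view, and at (175,465) in the top view with the pointer reaching it. The difference is under 3° (less than 2 mm). The bar hasn't moved and the arm is clear, so I'm handing in.

```bash
python3 -c "
from bench import env
print(env.hand_in())"
```

```text
the job is handed in; nothing more can be done
None
```

I zeroed the gauge and handed the job in at about 15 s of the 54 s allowed. The hand-in reports no verdict.

- **Bar:** I pushed it flush with the open fingers, pressing with about 31 N at the end. That swung the pointer about 80° by my picture reading, close to the 86° expected for a full press. My reading puts the bar's middle 13 mm in front of the face (12.5 mm is flush) and 20 mm along from the plunger. Its blue square did not shift in later views.
- **Bezel:** In the last views the zero mark stood at 93–95° and the pointer at 94–98°, a difference of 1–3° (about 1–2 mm, against the 4 mm limit). The two views agree, and the arm was clear.
- **A mistake on the way:** After the first turn I sent a wrong offset while still holding the lug, instead of opening the gripper. The wrist force read 64.8, 106.2 and -44.3 N along x, y and z, which combine to about 132 N. That is **over the 120 N limit** if the limit is taken on the total, so the run may be failed for that.
- **Recovery:** The slip carried the bezel about 48° past the pointer. I gripped the other lug and turned it back 47°. The bar did not move.
- **Other things on the shelf:** I saw none of them move, but I did not measure them again at the end.

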